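# Tip a nest plate over against the loading board

## Task

The blue nest plate lies on the bench with its pockets down. Push it up against the front edge of the raised loading board, tip it up on edge there and let it topple over onto the board, so that it lies flat on the board with its white pockets up. Leave the green nest plate where it is.

Things in the scene. Friction and masses are not known exactly. Their poses are not given: they have to be found in the camera images.
- nest_blue: blue plastic plate: flange 100 x 80 x 5 mm with a body 90 x 70 x 11 mm under it (16 mm in all), 70 g, too wide to grip. The flange face has four black pads, the body six white pockets. Origin at its centre, x along its length, z out of the flange face: up at the start. Starts 10 to 35 mm short of the board's front edge, x toward it within 10 degrees. Its edge clings to a fingertip pressed at 10 N
- nest_green: green plate of the same size and make, loose, lying on the bench beside the blue one (left or right of it, centres about 140 mm apart) with its flange down and its white pockets up. Origin at its centre. Leave it alone
- board: loading board fixed to the bench, plywood with a black rubber top and a smooth aluminium strip along its front edge; 120 mm deep (x), 300 mm wide (y), top 18 mm above the bench. Origin under its centre, at bench height; x points from the plates to the board, y along the front edge. The front edge is a vertical face, 18 mm high, at x = -60 mm in this frame
Mind the look-alikes: they are no part of the job. There is more than one size of the nest_blue; the one meant has the size given above.

How it is judged (in metres and radians):
On the way:
1. the blue plate is tipped up steeply (40 to 100 degrees), standing on its far edge on the bench at the front edge of the board (angle between nest_blue's own z axis and vertical between 0.7 and 1.75 rad and x of nest_blue in the frame of board between -0.12 and -0.035 m and height (world z) of nest_blue below 0.065 m), for 0.05 s.
At the end, for the whole second after the job is handed in: The blue plate lies still on the raised board, pockets up, flat within about 10 degrees, with its centre over the board (angle between nest_blue's own z axis and vertical above 2.95 rad and z of nest_blue in the frame of board between 0.022 and 0.031 m and x of nest_blue in the frame of board between -0.06 and 0.06 m and y of nest_blue in the frame of board between -0.15 and 0.15 m and linear speed of nest_blue below 0.02 m/s and angular speed of nest_blue below 0.2 rad/s); the robot touches nothing.
It fails at once if the green plate is moved by more than 15 mm (distance of nest_green from where it was at the start of the episode above 0.015 m).
It also fails if it takes over 45 s, if anything falls off the work surface, if the arm or the gripper's body presses on something with over 40 N, if the wrist force passes 120 N, or if a joint passes its speed limit or range.

## Robot

A 6-joint arm with a two-finger parallel gripper is mounted at the origin on the work surface; the furniture and walls round the work are solid. World frame = base frame: x ahead of the robot, y to its left, z up, the work surface at z = 0. Lengths are in mm, angles in rad, forces in N, time in s.
With the tool pointing down it reaches from about 350 to 975 mm from the base axis. Payload 4.9 kg.
Tool frame: the origin (TCP) lies on the centre line of the jaws, within the pads' length; the fingertips stand 22 mm ahead of it and the grasp point (between the pads) lies 3 mm ahead of it (ctrl.tips_ahead is the distance from the TCP to the fingertips, in mm); z points along the fingers, y is the direction in which the jaws open and shut (so a half turn about z gives the same grasp; the last joint's range is limited). The gripper opens to 85 mm and grips with 20 to 120 N. Pads are 22 mm wide; open, the fingers measure 114 mm over their backs; the gripper's body (76 mm by 85 mm) begins 54 mm behind the grasp point. The pads swing forward as they close: fully open they stand 13 mm farther back than shut.
Start: joints at [1.194, 0.053, 1.613, -0, 1.476, -0.119], TCP at [159.337, 604.329, 253.304] pointing down, gripper open.
Joint ranges: [-3.01, 3.01], [-1.01, 2.22], [0.06, 2.58], [-1.02, 4.17], [0.09, 2.62], [-3.14, 3.14]. Speed limits (rad/s): [2.57, 2.57, 3.14, 3.14, 3.14, 3.14].

## Interface

Orientations are given as a rotation vector (axis times angle).
In Python, from station import ctrl gives the robot as it stands.
- The arm moves only by the tool drive_tool, never from a script. Its argument "motion" is a list of rows, each a list of 3 entries, a list of its own where there are three numbers: the shift along the tool's x, y, z in units of 0.12 m (1.0 is 0.12 m), then the turn, a rotation vector about the tool's x, y, z in units of pi/2 rad (1.0 is pi/2 rad), then the opening, from -1 (shut) to 1 (fully open), so that 0 is half open. A call has 1 to 8 rows; each row is the pose to reach, as a shift and turn from the pose commanded when the call began, along the tool's axes at that moment; what a row does not reach only later rows make up. A row lasts 1/8 s, in which the tool goes at most 62.5 mm and 10.7 degrees, less where a joint would pass 70% of its speed; a pose out of reach is approached as far as the arm can. A call with a number of a shift or a turn outside -1 to 1 is refused whole. A call with a gripper value outside its range is refused whole. The fingers move at their own pace and stop on an object; "force" is the grip in N (left out, the last holds). Time passes only in rows, so rows that repeat a pose let the fingers close. It gives the time, the measured TCP pose, the force and the opening at its end, in the units of the state.
- ctrl.read_state(): the state, without advancing time (a new reading comes with each control period).
- ctrl.read_camera(name): name is "scene" or "top" or "wrist"; returns the picture (480x640x3 uint8, red, green, blue); there is no depth.
- ctrl.camera_params(name): a dict with "vfov" (degrees; the focal length in pixels is half the picture's height over the tangent of half this angle, whatever the lens; pixels are square), "cx", "cy" (the principal point, pixels), "R" (3x3) and "t" (3): a world point X has camera coordinates R X + t. Camera axes: x right, y down, z forward; pixel columns grow to the right and rows downward; lengths in mm; the calibration is good to about 2 mm. A picture is of the moment at which its call begins: read the wrist's pose just before it. camera_params takes no time and is no camera call; for the wrist camera it gives the pose at the moment of the call.
- ctrl.close_job(): hands the job in, once; it reports no verdict.
Trained networks look in the newest picture that a camera, given by its name, has taken for a name from the list of things; names that differ only in an ending like _2 or _b are one class to them, and where a whole thing is asked for, a point or a joint stands for the part that bears it (a point fixed in the world has none). Each returns a list of dicts, best first, with "confidence" (0 to 1); they miss things now and then, are a little off and sometimes report something else, mostly with a low value. They report only what shows in the picture. A call takes as long as a camera call. They do not tell look-alikes from the thing itself.
- ctrl.outline_of(camera, label): "pixels" (480x640 bool, what is visible of it).
- ctrl.spot_point(camera, label): "position" ([x, y, z] in mm, in world coordinates, good to about 4 mm: a listed point, or the origin of a listed thing).
The state is a dict: "time": time; "qpos": joint angles; "joint_velocities": joint speeds; "joint_efforts": joint torques, N m; "tcp_pos": TCP position; "eef_rot": TCP orientation; "force": force on the tool from outside, world axes, zero at the start; "ft_torque": the same for the moment, N m; "opening": finger opening in mm.
Only numpy, scipy, OpenCV 4.12 (cv2) and the standard library are available. Lean on these libraries where they do the work, as an engineer would, in place of code of your own. Each camera call takes 0.05 s, during which the arm holds its last target. There are 200 camera calls.

## Working session

There is one attempt and no reset: what is moved stays moved. The work goes in short steps, Python scripts to look and compute and a tool call to move; the robot and the scene stay as the last step left them, time stands still between calls to the robot, and variables do not carry over. Pictures are saved under pics/ and viewed, about 8 in all and at most 12, crops included, and the job is handed in when it is done.

Besides the shell and the picture viewer there is one more tool, called after "Call:" as a command line: name --argument value ..., lists and objects as JSON in quotes. drive_tool: Moves the arm, as the interface text tells. Its arguments: {"type":"object","properties":{"motion":{"type":"array"},"force":{"type":"number"}},"required":["motion"]}

```bash
mkdir -p pics; ls; python3 - <<'E'
from station import ctrl
import cv2,numpy as np
s=ctrl.read_state();print(s['time'],s['tcp_pos'],s['eef_rot'],s['opening'])
for c in ("scene","top"):
    im=ctrl.read_camera(c);cv2.imwrite(f"pics/{c}0.png",im[:,:,::-1])
    for l in("nest_blue","nest_green","board"):
        print(c,l,[(np.round(d['position']),round(d['confidence'],2)) for d in ctrl.spot_point(c,l)])
    p=ctrl.camera_params(c);print(p)
E
```

```text
pics
0.0 [159.12334596 603.82344129 252.08836926] [-4.03717143e-01 -3.11507570e+00  3.04246123e-03] 85.12858132070424
scene nest_blue [(array([ 291., -309.,   10.]), 0.91), (array([ 397., -475.,    7.]), 0.88), (array([ 500., -362.,    8.]), 0.6)]
scene nest_green [(array([ 463., -230.,    9.]), 0.62)]
scene board [(array([ 605., -256.,    0.]), 0.8)]
{'vfov': 46.27613490576016, 'cx': 317.62691823806824, 'cy': 238.74924964368518, 'R': array([[ 0.5428061 , -0.83977821, -0.01157991],
       [-0.65004462, -0.411358  , -0.63892612],
       [ 0.53179274,  0.35434046, -0.76918094]]), 't': array([-527.66984097,  227.94061838,  852.63350086])}
top nest_blue [(array([ 501., -368.,    5.]), 0.79), (array([ 289., -313.,    9.]), 0.73), (array([ 403., -474.,   12.]), 0.58)]
top nest_green [(array([ 460., -232.,    7.]), 0.65)]
top board [(array([ 602., -254.,    1.]), 0.81)]
{'vfov': 55.509245561763755, 'cx': 316.390555483407, 'cy': 238.88261700879738, 'R': array([[ 2.76721781e-02, -9.99610601e-01,  3.59131598e-03],
       [-9.91299693e-01, -2.79042469e-02, -1.28632308e-01],
       [ 1.28682432e-01, -5.34277044e-07, -9.91685853e-01]]), 't': array([-317.68442299,  479.56481537,  846.69205372])}
```

View pics/top0.png

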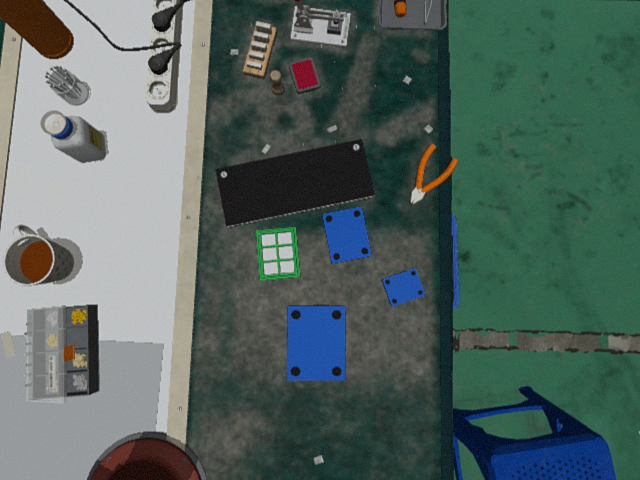

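View pics/scene0.png

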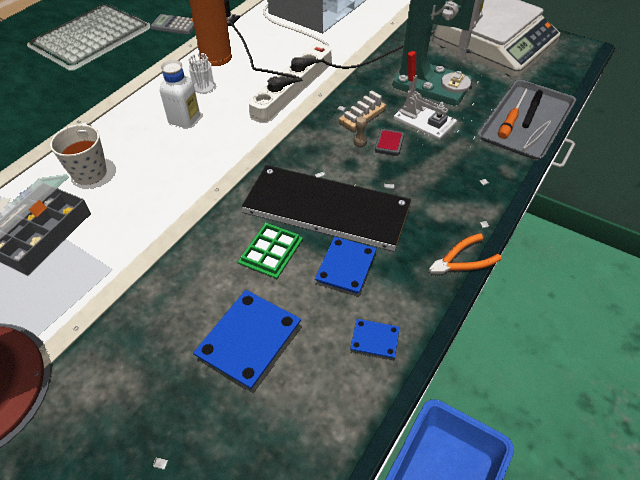

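Top view: the 100x80 blue plate is at about (347,235), just below the board at (295,183). The green plate is to its left at (278,253). The bigger blue plate (317,343) and the smaller one (404,287) are the look-alikes. Next I'll get precise poses from the outlines.

```bash
cat > h.py <<'E'
from station import ctrl
import cv2,numpy as np
def toworld(c,px,z):
    p=ctrl.camera_params(c);f=240/np.tan(np.radians(p['vfov']/2));R,t=np.array(p['R']),np.array(p['t'])
    d=np.c_[(px[:,0]-p['cx'])/f,(px[:,1]-p['cy'])/f,np.ones(len(px))]@R
    C=-R.T@t
    return (C+d*((z-C[2])/d[:,2])[:,None])[:,:2]
def rects(c,l,z):
    for d in ctrl.outline_of(c,l):
        k,_=cv2.findContours(d['pixels'].astype(np.uint8),cv2.RETR_EXTERNAL,cv2.CHAIN_APPROX_NONE)
        k=max(k,key=cv2.contourArea)[:,0,:].astype(float)
        r=cv2.minAreaRect(toworld(c,k,z).astype(np.float32))
        print(c,l,round(d['confidence'],2),np.round(r[0],1),np.round(r[1],1),round(r[2],1))
E
python3 - <<'E'
from h import *
print(ctrl.tips_ahead,ctrl.camera_params('wrist')['vfov'])
for c in("top","scene"):
    rects(c,"nest_blue",16);rects(c,"nest_green",10);rects(c,"board",18)
from scipy.spatial.transform import Rotation as R
s=ctrl.read_state();print(s['time'],s['tcp_pos'],s['force'],R.from_rotvec(s['eef_rot']).as_matrix().round(3))
E
```

```text
22.0 59.436567296226166
top nest_blue 0.65 [ 293.  -308.7] [138.  110.9] 1.6
top nest_blue 0.62 [ 501.3 -362.8] [102.   82.6] 11.7
top nest_blue 0.57 [ 402.6 -475.2] [56.3 69.6] 19.7
top nest_green 0.73 [ 462.1 -229.8] [99.3 82.4] 5.1
top board 0.76 [ 601.7 -258.1] [124.7 302.6] 13.3
top board 0.22 [ 500.7 -362. ] [99.7 81. ] 12.1
scene nest_blue 0.87 [ 398.5 -477.3] [57.8 70. ] 20.3
scene nest_blue 0.76 [ 293.8 -306.4] [141.2 114. ] 1.9
scene nest_blue 0.59 [ 498.6 -363.8] [106.5  81.4] 12.7
scene nest_green 0.88 [ 459.4 -231. ] [103.2  79.9] 7.1
scene board 0.62 [ 596.3 -260.7] [136.  301.8] 13.8
0.7 [159.35340442 604.36488564 253.35141693] [ 0.43077394 -0.12156503 -0.59303063] [[-0.967  0.255  0.   ]
 [ 0.255  0.967  0.   ]
 [-0.     0.    -1.   ]]
```

Call:
drive_tool --motion '[[[-0.3, 0, 0], [0, 0, -0.1], 0], [[-0.6, 0, 0], [0, 0, -0.2], 0], [[-1, 0, 0], [0, 0, -0.313], 0], [[-1, 0, 0], [0, 0, -0.313], 0]]' --force 40

```text
time: 1.2
tcp_pos: [278.0, 572.9, 253.3]
eef_rot: [-0.36, 3.12, -0.0]
force: [-0.5, 0.8, 0.7]
opening: 42.5
```

Call:
drive_tool --motion '[[[0, -0.5, 0], [0, 0, 0], 0], [[0, -1, 0], [0, 0, 0], 0]]'

```text
time: 1.45
tcp_pos: [302.6, 456.2, 253.0]
eef_rot: [0.367, -3.12, 0.0]
force: [1.1, -0.5, -0.4]
opening: 42.7
```

Call:
drive_tool --motion '[[[0, -0.5, 0], [0, 0, 0], 0], [[0, -1, 0], [0, 0, 0], 0]]'

```text
time: 1.7
tcp_pos: [330.4, 339.1, 253.4]
eef_rot: [-0.367, 3.12, 0.001]
force: [0.7, -0.6, -0.4]
opening: 42.7
```

Call:
drive_tool --motion '[[[0, -0.5, 0], [0, 0, 0], 0], [[0, -1, 0], [0, 0, 0], 0], [[0, -1, 0], [0, 0, 0], 0]]'

```text
time: 2.08
tcp_pos: [359.3, 221.1, 253.5]
eef_rot: [-0.355, 3.12, 0.0]
force: [-0.1, 0.1, -0.5]
opening: 42.7
```

Call:
drive_tool --motion '[[[0, -0.5, 0], [0, 0, 0], 0], [[0, -1, 0], [0, 0, 0], 0], [[0, -1, 0], [0, 0, 0], 0]]'

```text
time: 2.45
tcp_pos: [387.1, 105.0, 253.5]
eef_rot: [-0.356, 3.121, 0.0]
force: [0.0, 0.4, -0.8]
opening: 42.5
```

Call:
drive_tool --motion '[[[0, -0.5, 0], [0, 0, 0], 0], [[0, -1, 0], [0, 0, 0], 0], [[0, -1, 0], [0, 0, 0], 0]]'

```text
time: 2.82
tcp_pos: [415.0, -11.0, 253.3]
eef_rot: [0.359, -3.121, -0.001]
force: [0.3, 0.9, 0.1]
opening: 42.8
```

Call:
drive_tool --motion '[[[0, -0.5, 0], [0, 0, 0], 0], [[0, -1, 0], [0, 0, 0], 0], [[0, -1, 0], [0, 0, 0], 0]]'

```text
time: 3.2
tcp_pos: [443.2, -126.9, 253.1]
eef_rot: [0.363, -3.12, -0.002]
force: [-0.1, 0.6, 0.3]
opening: 42.9
```

Call:
drive_tool --motion '[[[0.2, -0.5, 0], [0, 0, 0], 0], [[0.4, -1, 0], [0, 0, 0], 0], [[0.4, -1, 0], [0, 0, 0], 0]]'

```text
time: 3.58
tcp_pos: [423.9, -254.6, 253.2]
eef_rot: [-0.364, 3.12, 0.001]
force: [0.2, -0.5, -0.1]
opening: 42.7
```

Call:
drive_tool --motion '[[[0.2, -0.5, 0.4], [0, 0, 0], 0], [[0.3, -1, 0.8], [0, 0, 0], 0], [[0.3, -1, 0.8], [0, 0, 0], 0]]'

```text
time: 3.95
tcp_pos: [417.3, -377.5, 154.8]
eef_rot: [0.369, -3.119, -0.006]
force: [0.4, 1.0, 0.8]
opening: 42.3
```

```bash
cat >> h.py <<'E'
O=np.array([601.,-259]);A=np.radians(13.4)
bx=np.array([np.cos(A),np.sin(A)]);by=np.array([-np.sin(A),np.cos(A)])
def B(p): d=np.array(p)[:2]-O;return (d@bx).round(1),(d@by).round(1)
def tell():
    s=ctrl.read_state();F=s['force']
    print('t',s['time'],'bxy',B(s['tcp_pos']),'z',s['tcp_pos'][2].round(1),'F bx,by,z',round(F[:2]@bx,1),round(F[:2]@by,1),round(F[2],1),'q',np.round(s['qpos'],2),'op',round(s['opening'],1))
E
python3 - <<'E'
from h import *
tell()
im=ctrl.read_camera("wrist");cv2.imwrite("pics/w1.png",im[:,:,::-1])
rects("wrist","nest_blue",16);rects("wrist","nest_green",16);rects("wrist","board",18)
E
```

```text
t 3.95 bxy (np.float64(-206.2), np.float64(-72.7)) z 154.8 F bx,by,z 0.6 0.8 0.8 q [-0.87 -0.01  1.85  0.    1.31 -2.68] op 42.3
wrist nest_blue 0.78 [ 497.8 -362.7] [101.2  80.5] 12.3
wrist nest_blue 0.76 [ 306.8 -306.5] [108.  113.9] 1.4
wrist nest_blue 0.73 [ 398.8 -473.9] [55.9 70.1] 19.7
wrist nest_green 0.63 [ 453.9 -233.9] [94.  82.1] 6.7
wrist board 0.98 [ 571.9 -340.2] [ 45.5 114.8] 14.1
```

Call:
drive_tool --motion '[[[0, -0.04, 0.4], [0, 0, 0], 0], [[0, -0.04, 0.8], [0, 0, 0], 0], [[0, -0.04, 1], [0, 0, 0], 0], [[0, -0.04, 1], [0, 0, 0], 0]]'

```text
time: 4.65
tcp_pos: [417.6, -381.5, 36.6]
eef_rot: [0.37, -3.118, -0.004]
force: [0.2, 0.3, 0.1]
opening: 42.7
```

Call:
drive_tool --motion '[[[0, 0, 0.04], [0, 0, 0], 0], [[0, 0, 0.05], [0, 0, 0], 0], [[0, 0, 0.05], [0, 0, 0], 0]]'

```text
time: 5.03
tcp_pos: [417.8, -384.7, 32.5]
eef_rot: [-0.366, 3.119, -0.002]
force: [0.7, 0.2, -0.4]
opening: 43.0
```

```bash
python3 - <<'E'
from h import *
tell()
im=ctrl.read_camera("scene");cv2.imwrite("pics/s2.png",cv2.resize(im[200:400,250:500,::-1],None,fx=3,fy=3))
E
```

```text
t 5.025 bxy (np.float64(-207.4), np.float64(-79.8)) z 32.5 F bx,by,z 0.7 0.0 -0.4 q [-0.88  0.16  1.9   0.    1.08 -2.68] op 43.0
```

View pics/s2.png

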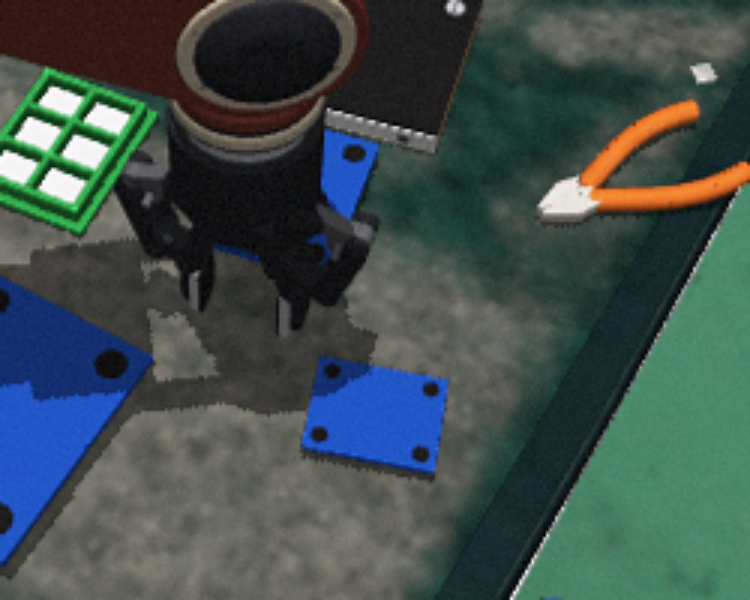

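The fingertips stand on the bench side of the near edge, clear of everything. Next I'll probe downward for the bench.

Call:
drive_tool --motion '[[[0, 0, 0.03], [0, 0, 0], 0], [[0, 0, 0.04], [0, 0, 0], 0], [[0, 0, 0.04], [0, 0, 0], 0]]'

```text
time: 5.45
tcp_pos: [417.1, -384.1, 26.2]
eef_rot: [0.366, -3.12, -0.001]
force: [0.1, -0.3, 0.7]
opening: 42.5
```

Call:
drive_tool --motion '[[[0, 0, 0.02], [0, 0, 0], 0], [[0, 0, 0.03], [0, 0, 0], 0], [[0, 0, 0.03], [0, 0, 0], 0]]'

```text
time: 5.82
tcp_pos: [417.1, -384.2, 22.7]
eef_rot: [0.366, -3.12, -0.001]
force: [-0.1, -0.7, -0.7]
opening: 42.5
```

Call:
drive_tool --motion '[[[-0.08, 0, 0], [0, 0, 0], 0], [[-0.16, 0, 0], [0, 0, 0], 0], [[-0.2, 0, 0], [0, 0, 0], 0], [[-0.23, 0, 0], [0, 0, 0], 0], [[-0.26, 0, 0], [0, 0, 0], 0], [[-0.26, 0, 0], [0, 0, 0], 0]]'

```text
time: 6.58
tcp_pos: [447.8, -377.0, 22.9]
eef_rot: [-0.367, 3.12, 0.0]
force: [0.0, 0.7, -0.3]
opening: 42.8
```

Call:
drive_tool --motion '[[[-0.01, 0, 0], [0, 0, 0], 0], [[-0.02, 0, 0], [0, 0, 0], 0], [[-0.03, 0, 0], [0, 0, 0], 0], [[-0.03, 0, 0], [0, 0, 0], 0]]'

```text
time: 7.08
tcp_pos: [451.2, -376.2, 22.9]
eef_rot: [-0.367, 3.12, -0.0]
force: [-0.1, 0.6, -0.4]
opening: 42.8
```

```bash
python3 - <<'E'
from h import *
tell()
im=ctrl.read_camera("wrist");cv2.imwrite("pics/w3.png",im[:,:,::-1])
rects("wrist","nest_blue",16)
tell()
E
```

```text
t 7.075 bxy (np.float64(-172.9), np.float64(-79.3)) z 22.9 F bx,by,z 0.1 0.6 -0.4 q [-0.82  0.22  1.85  0.    1.08 -2.63] op 42.8
wrist nest_blue 0.69 [ 478.  -369.8] [43.2 55.9] 13.4
wrist nest_blue 0.57 [ 398.1 -466.7] [54.2 55.6] 20.0
wrist nest_blue 0.56 [ 345.7 -331.6] [31.5 61.8] 1.5
t 7.175 bxy (np.float64(-172.9), np.float64(-79.3)) z 22.9 F bx,by,z 0.2 0.2 -0.5 q [-0.82  0.22  1.85  0.    1.08 -2.63] op 43.1
```

View pics/w3.png

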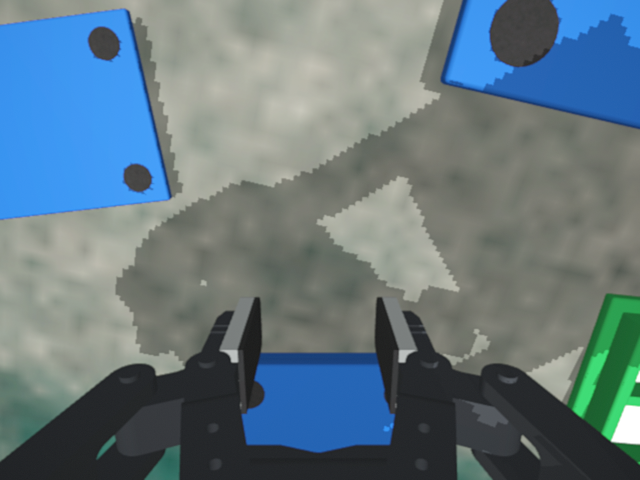

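Wrist view: the near edge of the plate is at row 355, and the pads span rows 297-400 around (245,·) and (395,·). I'll project known points to see whether the fingers are behind the plate or above it.

```bash
python3 - <<'E'
from h import *
tell()
for z in(16,11): print(z,[B(q) for q in toworld('wrist',np.array([[260.,355],[385,355]]),z)])
p=ctrl.camera_params('wrist');f=240/np.tan(np.radians(p['vfov']/2))
c=O-172.9*bx-79.3*by
for z in(1,6,12,25):
  for dx in(-11,11):
    w=np.r_[c+dx*bx+21.3*by,z];v=np.array(p['R'])@w+p['t'];print(z,dx,(v[:2]/v[2]*f+[p['cx'],p['cy']]).round())
print('cam',(-np.array(p['R']).T@p['t']).round(),B(-np.array(p['R']).T@p['t']))
im=ctrl.read_camera("scene");cv2.imwrite("pics/s4.png",cv2.resize(im[210:340,270:430,::-1],None,fx=4.6,fy=4.6,interpolation=cv2.INTER_CUBIC))
E
```

```text
t 7.175 bxy (np.float64(-172.9), np.float64(-79.3)) z 22.9 F bx,by,z 0.2 0.2 -0.5 q [-0.82  0.22  1.85  0.    1.08 -2.63] op 43.1
16 [(np.float64(-166.1), np.float64(-99.6)), (np.float64(-166.1), np.float64(-55.7))]
11 [(np.float64(-162.8), np.float64(-100.4)), (np.float64(-162.8), np.float64(-54.8))]
1 -11 [375. 290.]
1 11 [373. 342.]
6 -11 [377. 296.]
6 11 [374. 349.]
12 -11 [379. 304.]
12 11 [376. 359.]
25 -11 [385. 323.]
25 11 [382. 381.]
cam [ 375. -394.  144.] (np.float64(-251.5), np.float64(-79.3))
```

View pics/s4.png

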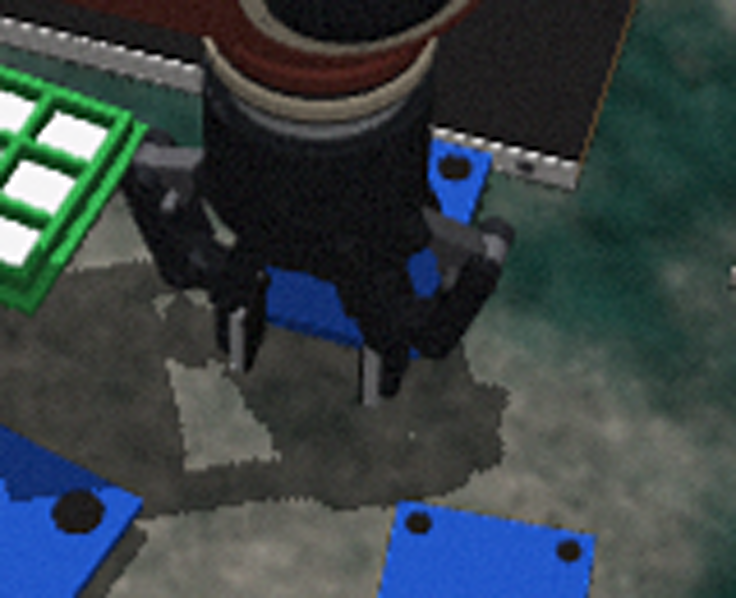

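Scene view: the fingertips stand on the bench behind the near edge, and the far edge is almost at the aluminium strip. I'll press on until the force rises.

Call:
drive_tool --motion '[[[-0.02, 0, 0], [0, 0, 0], 0], [[-0.02, 0, 0], [0, 0, 0], 0]]'

```text
time: 7.48
tcp_pos: [453.6, -375.6, 23.0]
eef_rot: [-0.367, 3.12, -0.0]
force: [-0.4, 0.3, -0.5]
opening: 42.7
```

Call:
drive_tool --motion '[[[-0.01, 0, 0], [0, 0, 0], 0], [[-0.01, 0, 0], [0, 0, 0], 0]]'

```text
time: 7.72
tcp_pos: [454.7, -375.4, 22.9]
eef_rot: [-0.367, 3.12, -0.0]
force: [-0.3, -0.1, 0.0]
opening: 43.1
```

Call:
drive_tool --motion '[[[-0.01, 0, 0], [0, 0, 0], 0], [[-0.01, 0, 0], [0, 0, 0], 0]]'

```text
time: 7.98
tcp_pos: [455.5, -375.2, 22.9]
eef_rot: [0.367, -3.119, 0.0]
force: [-1.6, -0.6, 1.0]
opening: 42.7
```

Call:
drive_tool --motion '[[[-0.01, 0, 0], [0, 0, 0], 0], [[-0.01, 0, 0], [0, 0, 0], 0]]'

```text
time: 8.22
tcp_pos: [455.7, -375.3, 22.9]
eef_rot: [0.367, -3.117, 0.0]
force: [-6.1, -1.6, 2.8]
opening: 42.5
```

Call:
drive_tool --motion '[[[-0.01, 0, 0], [0, 0, 0], 0], [[-0.01, 0, 0], [0, 0, 0], 0]]'

```text
time: 8.48
tcp_pos: [455.8, -375.3, 22.9]
eef_rot: [0.367, -3.114, -0.0]
force: [-9.9, -2.6, 5.2]
opening: 42.6
```

Pressed at 10 N. Starting the lift along the arc, to about 20°.

Call:
drive_tool --motion '[[[-0.005, 0, -0.035], [0, 0, 0], 0], [[-0.008, 0, -0.07], [0, 0, 0], 0], [[-0.01, 0, -0.105], [0, 0, 0], 0], [[-0.014, 0, -0.14], [0, 0, 0], 0], [[-0.022, 0, -0.17], [0, 0, 0], 0], [[-0.026, 0, -0.2], [0, 0, 0], 0], [[-0.04, 0, -0.265], [0, 0, 0], 0], [[-0.042, 0, -0.265], [0, 0, 0], 0]]'

```text
time: 9.48
tcp_pos: [460.1, -374.3, 54.8]
eef_rot: [0.367, -3.113, 0.0]
force: [-12.2, -3.7, 3.0]
opening: 42.7
```

```bash
python3 - <<'E'
from h import *
tell()
im=ctrl.read_camera("scene");cv2.imwrite("pics/s5.png",cv2.resize(im[210:340,270:430,::-1],None,fx=4.6,fy=4.6,interpolation=cv2.INTER_CUBIC))
E
```

```text
t 9.475 bxy (np.float64(-163.8), np.float64(-79.5)) z 54.8 F bx,by,z -12.7 -0.8 3.0 q [-0.81  0.18  1.82 -0.01  1.14 -2.61] op 42.7
```

View pics/s5.png

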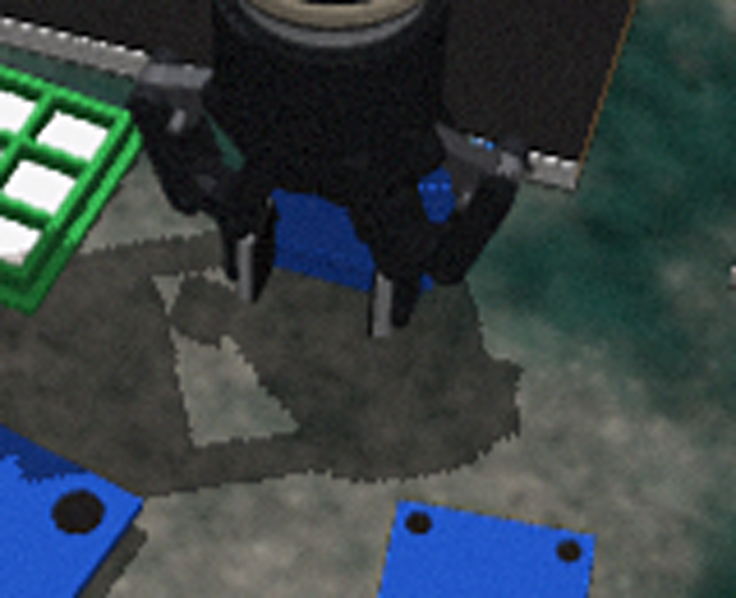

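The plate is tipping and clings to the tips at about 13 N. Continuing to about 50°.

Call:
drive_tool --motion '[[[-0.012, 0, -0.03], [0, 0, 0], 0], [[-0.025, 0, -0.061], [0, 0, 0], 0], [[-0.055, 0, -0.118], [0, 0, 0], 0], [[-0.09, 0, -0.172], [0, 0, 0], 0], [[-0.132, 0, -0.222], [0, 0, 0], 0], [[-0.18, 0, -0.268], [0, 0, 0], 0], [[-0.23, 0, -0.309], [0, 0, 0], 0], [[-0.23, 0, -0.309], [0, 0, 0], 0]]'

```text
time: 10.52
tcp_pos: [490.4, -367.6, 93.3]
eef_rot: [-0.367, 3.12, -0.003]
force: [-5.1, -1.3, 6.2]
opening: 42.7
```

```bash
python3 - <<'E'
from h import *
tell()
im=ctrl.read_camera("scene");cv2.imwrite("pics/s6.png",cv2.resize(im[190:340,270:430,::-1],None,fx=4,fy=4,interpolation=cv2.INTER_CUBIC))
E
```

```text
t 10.525 bxy (np.float64(-132.7), np.float64(-80.0)) z 93.3 F bx,by,z -5.3 -0.0 6.2 q [-0.76  0.17  1.77 -0.    1.2  -2.57] op 42.7
```

View pics/s6.png

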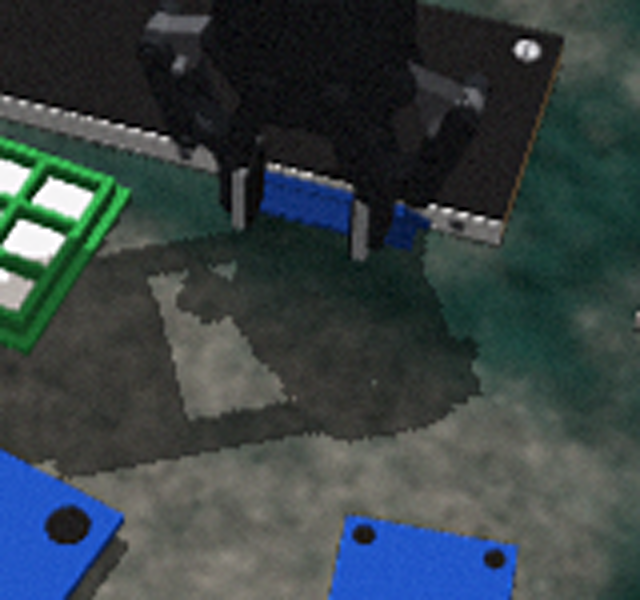

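The plate is at about 50°, still held. Continuing to about 80°.

Call:
drive_tool --motion '[[[-0.055, 0, -0.038], [0, 0, 0], 0], [[-0.115, 0, -0.07], [0, 0, 0], 0], [[-0.178, 0, -0.095], [0, 0, 0], 0], [[-0.243, 0, -0.123], [0, 0, 0], 0], [[-0.312, 0, -0.145], [0, 0, 0], 0], [[-0.37, 0, -0.158], [0, 0, 0], 0], [[-0.37, 0, -0.158], [0, 0, 0], 0]]'

```text
time: 11.45
tcp_pos: [535.4, -357.0, 113.7]
eef_rot: [-0.367, 3.116, -0.004]
force: [-2.4, 0.1, 9.7]
opening: 42.7
```

```bash
python3 - <<'E'
from h import *
tell()
im=ctrl.read_camera("scene");cv2.imwrite("pics/s7.png",cv2.resize(im[190:340,270:430,::-1],None,fx=4,fy=4,interpolation=cv2.INTER_CUBIC))
E
```

```text
t 11.45 bxy (np.float64(-86.6), np.float64(-80.1)) z 113.7 F bx,by,z -2.3 0.6 9.7 q [-0.7   0.21  1.68  0.    1.24 -2.51] op 42.7
```

View pics/s7.png

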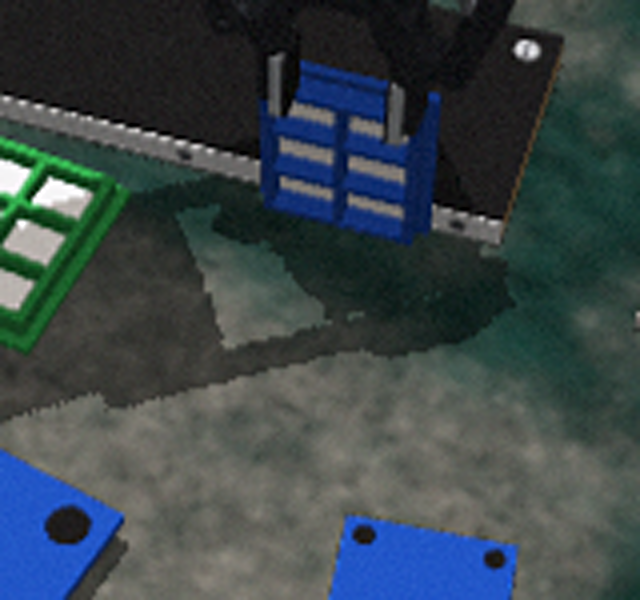

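The plate stands at about 80° with its pockets facing the robot and both tips under the flange lip. Now I'll push it over.

Call:
drive_tool --motion '[[[-0.06, 0, -0.02], [0, 0, 0], 0], [[-0.12, 0, -0.024], [0, 0, 0], 0], [[-0.18, 0, -0.024], [0, 0, 0], 0], [[-0.25, 0, -0.024], [0, 0, 0], 0], [[-0.31, 0, -0.015], [0, 0, 0], 0], [[-0.37, 0, -0.005], [0, 0, 0], 0], [[-0.42, 0, 0], [0, 0, 0], 0], [[-0.45, 0, 0], [0, 0, 0], 0]]'

```text
time: 12.5
tcp_pos: [585.2, -343.4, 109.2]
eef_rot: [0.367, -3.118, -0.003]
force: [0.0, 0.6, 0.9]
opening: 42.7
```

Call:
drive_tool --motion '[[[-0.03, 0, 0], [0, 0, 0], 0], [[-0.03, 0, 0], [0, 0, 0], 0]]'

```text
time: 12.75
tcp_pos: [589.0, -343.2, 110.3]
eef_rot: [0.367, -3.12, -0.001]
force: [0.4, -1.2, -0.3]
opening: 42.6
```

```bash
python3 - <<'E'
from h import *
tell()
im=ctrl.read_camera("scene");cv2.imwrite("pics/s8.png",cv2.resize(im[170:320,270:430,::-1],None,fx=4,fy=4,interpolation=cv2.INTER_CUBIC))
E
```

```text
t 12.75 bxy (np.float64(-31.2), np.float64(-79.1)) z 110.3 F bx,by,z 0.1 -1.3 -0.3 q [-0.64  0.3   1.58  0.    1.26 -2.44] op 42.6
```

View pics/s8.png

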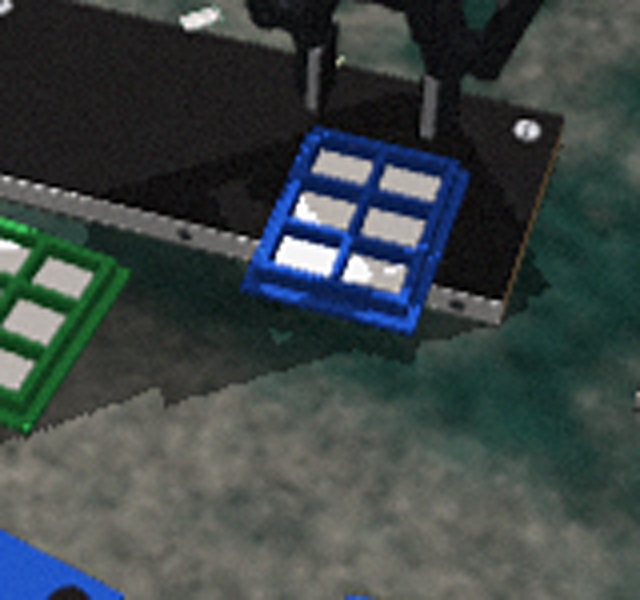

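The plate has toppled onto the board with its pockets up. Retreating upward and checking.

Call:
drive_tool --motion '[[[0, 0, -0.4], [0, 0, 0], 0], [[0, 0, -0.8], [0, 0, 0], 0], [[0, 0, -0.9], [0, 0, 0], 0]]'

```text
time: 13.18
tcp_pos: [590.6, -344.7, 224.1]
eef_rot: [-0.365, 3.114, -0.009]
force: [-0.5, 1.1, -0.4]
opening: 42.7
```

Call:
drive_tool --motion '[[[0.5, 0, 0], [0, 0, 0], 0], [[1, 0, 0], [0, 0, 0], 0], [[1, 0, 0], [0, 0, 0], 0]]'

```text
time: 13.55
tcp_pos: [468.6, -371.2, 216.7]
eef_rot: [0.36, -3.118, -0.004]
force: [0.9, -0.1, 0.8]
opening: 42.5
```

Call:
drive_tool --motion '[[[0.5, 0, 0], [0, 0, 0], 0], [[0.6, 0, 0], [0, 0, 0], 0], [[0.6, 0, 0], [0, 0, 0], 0]]'

```text
time: 13.92
tcp_pos: [402.3, -387.8, 218.4]
eef_rot: [-0.365, 3.12, 0.001]
force: [1.0, -0.2, -0.3]
opening: 43.1
```

```bash
python3 - <<'E'
from h import *
tell()
for c in("scene","top"):
    im=ctrl.read_camera(c);cv2.imwrite(f"pics/{c}9.png",im[:,:,::-1])
    rects(c,"nest_blue",26);rects(c,"nest_green",10)
    for d in ctrl.spot_point(c,"nest_blue"): print(np.round(d['position'],1),B(d['position']))
E
```

```text
t 13.925 bxy (np.float64(-223.2), np.float64(-79.3)) z 218.4 F bx,by,z 0.9 -0.5 -0.3 q [-0.9  -0.08  1.8   0.    1.42 -2.7 ] op 43.1
scene nest_blue 0.83 [ 393.4 -479.9] [57.2 69.2] 19.7
scene nest_blue 0.8 [ 582.3 -362.1] [103.8  44.1] 13.6
scene nest_blue 0.76 [ 289.4 -311.8] [139.1 112.8] 1.0
scene nest_green 0.83 [ 459.2 -231.7] [104.4  82.4] 7.1
[ 580.7 -345.1   26.9] (np.float64(-39.7), np.float64(-79.1))
[ 292.1 -310.9   12.3] (np.float64(-312.5), np.float64(21.1))
[ 399.4 -474.1    8.5] (np.float64(-246.0), np.float64(-162.5))
top nest_blue 0.72 [ 302.2 -312.9] [119.6 100.8] 1.1
top nest_blue 0.66 [ 579. -343.] [100.   80.2] 13.7
top nest_green 0.61 [ 461.3 -228.8] [99.5 79.7] 7.1
[ 289.5 -309.2   10.5] (np.float64(-314.7), np.float64(23.4))
[ 581.2 -346.4   24. ] (np.float64(-39.5), np.float64(-80.4))
```

View pics/scene9.png

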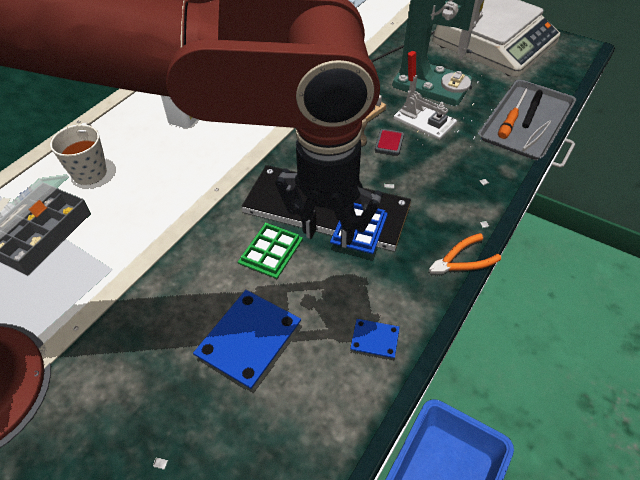

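```bash
python3 -c "
from h import *
tell();print(ctrl.close_job())"
```

```text
t 14.325 bxy (np.float64(-222.5), np.float64(-79.2)) z 218.7 F bx,by,z 0.4 -0.1 0.7 q [-0.9  -0.08  1.8   0.    1.42 -2.7 ] op 42.6
the job is handed in; nothing more can be done
None
```

The blue plate now lies on the raised board with its pockets up, and I handed the job in at about 14.3 s. With two half-open fingertips I pushed it against the board's front edge and pressed at about 10 N. I then tipped it up along its arc to about 80° and pushed it over.

- **Blue plate position:** the last check put its centre at about x = -40 mm, y = -80 mm in the board frame. That is about 20 mm inside the -60 mm limit, with the plate overhanging the front edge by roughly 30 mm.
- **Lying flat:** the estimated height was 24–27 mm (26 mm expected), and the picture shows it flat. I didn't measure its tilt or its speed directly.
- **Green plate:** its measured position agreed with the start to within about 1 mm.
- **Robot:** it stood clear, reading about 1 N or less, which is sensor noise.
- **Disagreement:** the final scene-camera outline of the blue plate was partly hidden by the gripper and came out 44 mm wide instead of 80 mm, so I didn't use it. The top-camera outline (100 x 80 mm) and both point estimates agreed with each other.

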